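Load the checking jig and hold its guard open

TASK

Take the flat steel plate off its wooden packing block and slide it lengthwise into the slot at the front of the checking jig, fully home against the end stop; keep the jig's hinged guard shut until the plate is home. Then lift the guard by its bar handle and hold it open at 50 degrees from its shut position, so that the plate's end can be inspected: the guard falls shut by itself, so finish still holding it there with the gripper, at rest. Leave the other things on the bench where they are.

Things in the scene. Friction and masses are not known exactly. Their poses are not given: they have to be found in the camera images.
- plate: flat bare steel plate with a flush dark dowel pin near each end, 132 mm long (x) x 42.5 mm wide (y) x 8 mm thick, 0.36 kg, loose; lies flat, balanced lengthwise on the packing block, either end may go in first. Origin: centre of its underside.
- packing: small wooden packing block under the plate, 85 x 28 x 22 mm high, narrower than the plate so that fingers can pass on both sides of it; fixed to the bench. Origin: centre of its underside. Between it and the jig stand, fixed, a vice (70 mm high) and a heap of old tooling (up to 160 mm high): carry things over them.
- jig: checking jig fixed on the bench: dark steel base plate 116 mm wide, from 2 to 187 mm inside the slot mouth, 12 mm thick; at the front a 65 mm long slotted nose (100 mm wide, top 50 mm above the bench), behind it a grey sheet-steel chamber covered by the guard (top about 72 mm above the bench). x = direction in which the plate is fed, y = to the left when looking along x, z up. Origin: on the bench under the middle of the slot mouth.
- slot_mouth (a point): middle of the slot's floor at its mouth, 30 mm above the bench; axes as the jig. The slot is level, 45 mm wide and 10.5 mm high, straight along x, with flared lead-in sides over about the first 10 mm and a small lead-in above. A 26 mm wide feed rail, level with the slot's floor, its underside 18 mm above the bench, runs 30 mm out in front of the mouth (towards -x).
- end_stop (a point): middle of the slot's floor at the face of the end stop, 87 mm inside the mouth; axes as the jig. With the plate fully home its origin is 66 mm short of this point along x and 45 mm of the plate still stick out of the mouth.
- guard (a joint): angle of the guard in rad: 0 = shut, grows as its front rises, 0.873 = 50 degrees, end of travel 1.85. No stay or spring: its weight (about 0.25 to 0.45 kg) shuts it from below about 90 degrees. It hinges about guard_hinge on a level axis along the jig's y.
- guard_hinge (a point): middle of the guard's hinge line, 177 mm inside the slot mouth and 70 mm above the bench; axes as the jig.
- guard_bar (a point): middle of the guard's bar handle: a level round steel bar 10 mm thick, 76 mm clear between its two side arms, parallel to the hinge, in front of and joined to the guard. It turns with the guard. From the hinge it is 147 mm towards the front (jig -x) and 12 mm up when shut: 82 mm above the bench, over the nose, 32 mm above the nose's top and 37 mm in front of the guard's front edge. At 50 degrees it is 85 mm in front of the hinge and 120 mm above it (190 mm above the bench).
- hex_key: bystander: dark hex key, 37 x 108 x 7 mm, loose; origin at the centre of its underside.
- centre_punch: bystander: centre punch, 43 x 100 x 11 mm, loose; origin at the centre of its underside.
- shank_end: bystander: broken-off steel taper shank, 86 x 29 x 23 mm, loose; origin at the centre of its underside.
- clamp_strap: bystander: clamp strap with two holes, 76 x 27 x 14 mm, loose; origin at the centre of its underside.
- stepped_pin: bystander: round stepped pin, 152 x 50 x 34 mm, loose; origin at the centre of its underside.

How it is judged:
On the way:
1. the plate is fully home in the jig's slot while the guard is still shut (x of plate in the frame of end_stop between -0.069 and -0.06 m and y of plate in the frame of end_stop between -0.005 and 0.005 m and z of plate in the frame of end_stop between -0.005 and 0.012 m and angle between the x axis of plate and the x axis of jig, either way round below 0.06 rad and value of joint guard below 0.06 rad), for 0.3 s.
At the end, for the whole second after the job is handed in: The plate lies in the slot with its end within 4 mm of the end stop, the guard stands still at 50 degrees give or take 6, held there by the gripper's fingers and touching nothing loose, and none of the five bystanders has moved 30 mm or more (x of plate in the frame of end_stop between -0.07 and -0.06 m and y of plate in the frame of end_stop between -0.005 and 0.005 m and z of plate in the frame of end_stop between -0.005 and 0.012 m and angle between the x axis of plate and the x axis of jig, either way round below 0.06 rad and value of joint guard between 0.7679 and 0.9774 rad and velocity of joint guard between -0.05 and 0.05 rad/s and contact force between the fingers and guard above 0.3 N and contact force between guard and plate below 0.1 N and distance of each of hex_key, centre_punch, shank_end, clamp_strap, stepped_pin from where it was at the start of the episode below 0.03 m); the arm keeps its last pose, push and grip.
It fails at once if the guard is opened (more than 7 degrees) before the plate is home (value of joint guard above 0.122 rad and not (x of plate in the frame of end_stop between -0.072 and -0.06 m and y of plate in the frame of end_stop between -0.005 and 0.005 m and z of plate in the frame of end_stop between -0.005 and 0.012 m and angle between the x axis of plate and the x axis of jig, either way round below 0.06 rad)).
It fails at once if a bystander is moved 30 mm or more (distance of any of hex_key, centre_punch, shank_end, clamp_strap, stepped_pin from where it was at the start of the episode above 0.03 m).
It also fails if it takes over 72 s, if anything falls off the work surface, if the arm or the gripper's body presses on something with over 40 N, if the wrist force passes 120 N, or if a joint passes its speed limit or range.

ROBOT

A 7-joint arm with a two-finger parallel gripper is mounted at the origin on a cart in front of the work surface, level with it; the furniture and walls round the work are solid. World frame = base frame: x ahead of the robot, y to its left, z up, the work surface at z = 0. Lengths are in m, angles in rad, forces in N, time in s.
With the tool pointing down it reaches from about 0.425 to 0.925 m from the base axis. Payload 6.8 kg.
Tool frame: the origin (TCP) lies midway between the tips of the shut fingers; the grasp point (between the pads) lies 19 mm behind it; z points along the fingers, y is the direction in which the jaws open and shut (so a half turn about z gives the same grasp; the last joint's range is limited). The gripper opens to 85 mm and grips with 20 to 120 N. Pads are 22 mm wide; open, the fingers measure 114 mm over their backs; the gripper's body (76 mm by 85 mm) begins 54 mm behind the grasp point. The pads swing forward as they close: fully open they stand 13 mm farther back than shut.
Start: joints at [-1.234, 0.477, 0.022, 1.555, -0.011, 1.109, -0.083], TCP at [0.29, 0.609, 0.231] pointing down, gripper open.
Joint ranges: [-2.96, 2.96], [-0.34, 2.1], [-1.41, 1.46], [0.24, 2.44], [-1.37, 4.51], [0.17, 1.92], [-2.96, 2.96]. Speed limits (rad/s): [2.39, 2.39, 3.14, 3.14, 3.14, 3.14, 3.14].

INTERFACE

Orientations are given as a rotation vector (axis times angle).
In Python, from bench import r, imaging gives the robot as it stands.
- The arm moves only by the tool jog_arm, never from a script. Its argument "rows" is a list of rows, each an object with "delta_rot": the turn, a rotation vector about the tool's x, y, z in degrees, a list of three; "xyz": the shift along the tool's x, y, z in cm, a list of three; "fingers": the closure, from 0 (fully open) to 1 (shut). A call has exactly 5 rows; each row is the pose to reach, as a shift and turn from the pose measured when the call began, along the tool's axes at that moment; what a row does not reach only later rows make up. A row lasts 1/12 s, in which the tool goes at most 41.7 mm and 7.16 degrees, less where a joint would pass 70% of its speed; a pose out of reach is approached as far as the arm can. A call with a gripper value outside its range is refused whole. The fingers move at their own pace and stop on an object; "grip_force" is the grip in N (left out, the last holds). Time passes only in rows, so rows that repeat a pose let the fingers close, or fill a call up. It gives the time, the measured TCP pose, the force and the opening at its end, in the units of the state.
- r.get_obs(): the state, without advancing time (a new reading comes with each control period).
- imaging.grab_frame(name): name is "scene" or "top" or "wrist"; returns the picture (420x560x3 uint8, blue, green, red); there is no depth.
- imaging.camera_info(name): a dict with "camera_matrix" (3x3 intrinsics, pixels), "xyz" and "attitude" of the camera in the world. Camera axes: x right, y down, z forward; pixel columns grow to the right and rows downward; lengths in m; the calibration is good to about 2 mm. A picture is of the moment at which its call begins: read the wrist's pose just before it. camera_info takes no time and is no camera call; for the wrist camera it gives the pose at the moment of the call.
- r.hand_in(): hands the job in, once; it reports no verdict.
Trained networks look in the newest picture that a camera, given by its name, has taken for a name from the list of things; names that differ only in an ending like _2 or _b are one class to them, and where a whole thing is asked for, a point or a joint stands for the part that bears it (a point fixed in the world has none). Each returns a list of dicts, best first, with "conf" (0 to 1); they miss things now and then, are a little off and sometimes report something else, mostly with a low value. They report only what shows in the picture. A call takes as long as a camera call.
- imaging.find_in(camera, query): "position" ([column, row] in pixels, amid what is visible of it).
- imaging.cut_out(camera, query): "region" (420x560 bool, what is visible of it) and "position" ([column, row] in pixels, amid what is visible of it).
- imaging.tip_of(camera, query): "position" ([column, row] in pixels: a listed point, or the origin of a listed thing).
The state is a dict: "clock": time; "joints": joint angles; "qvel": joint speeds; "tau": joint torques, N m; "tcp_pos": TCP position; "orientation": TCP orientation; "contact_force": force on the tool from outside, world axes, zero at the start; "moment": the same for the moment, N m; "grip_width": finger opening in m.
Only numpy, scipy, OpenCV 4.12 (cv2) and the standard library are available. Lean on these libraries where they do the work, as an engineer would, in place of code of your own. Each camera call takes 0.05 s, during which the arm holds its last target.

## Working session

There is one attempt and no reset: what is moved stays moved. The work goes in short steps, Python scripts to look and compute and a tool call to move; the robot and the scene stay as the last step left them, time stands still between calls to the robot, and variables do not carry over. Pictures are saved under pics/ and viewed, and the job is handed in when it is done.

Besides the shell and the picture viewer there is one more tool, called after "Call:" by a JSON object that holds its "method" and its "body". jog_arm: Moves the arm, as the interface text tells. Its arguments: {"type":"object","properties":{"rows":{"type":"array","items":{"type":"object","properties":{"delta_rot":{"type":"array","items":{"type":"number"}},"xyz":{"type":"array","items":{"type":"number"}},"fingers":{"type":"number"}}}},"grip_force":{"type":"number"}},"required":["rows"]}

```bash
mkdir -p pics; ls; python3 - <<'E'
from bench import r, imaging
import cv2,numpy as np
o=r.get_obs()
print({k:np.round(v,3) for k,v in o.items()})
for n in ["scene","top","wrist"]:
    f=imaging.grab_frame(n); cv2.imwrite(f"pics/{n}0.png",f)
    ci=imaging.camera_info(n); print(n,ci)
E
```

```text
pics
{'clock': np.float64(0.0), 'joints': array([-1.234,  0.478,  0.022,  1.556, -0.012,  1.109, -0.083]), 'qvel': array([-0.001, -0.   ,  0.001,  0.001,  0.   ,  0.   , -0.001]), 'tau': array([-0.0000e+00, -5.9646e+01,  1.6080e+00, -2.8119e+01,  1.2000e-02,
        9.0000e-03, -0.0000e+00]), 'tcp_pos': array([0.29 , 0.609, 0.23 ]), 'orientation': array([-6.930e-01, -3.064e+00,  3.000e-03]), 'contact_force': array([ 0.605, -0.629, -0.431]), 'moment': array([ 0.064, -0.039, -0.029]), 'grip_width': np.float64(0.085)}
scene {'camera_matrix': array([[456.05680577,   0.        , 269.62247544],
       [  0.        , 456.05680577, 211.27168933],
       [  0.        ,   0.        ,   1.        ]]), 'xyz': array([-0.19569964,  0.98322454,  0.65802892]), 'attitude': array([-0.91359089,  2.20730035, -1.36965468])}
top {'camera_matrix': array([[491.53152752,   0.        , 283.51884361],
       [  0.        , 491.53152752, 213.78045489],
       [  0.        ,   0.        ,   1.        ]]), 'xyz': array([0.45125803, 0.15671178, 1.24209646]), 'attitude': array([-2.18285229,  2.14024862, -0.09829717])}
wrist {'camera_matrix': array([[311.52554924,   0.        , 281.04286733],
       [  0.        , 311.52554924, 212.74070919],
       [  0.        ,   0.        ,   1.        ]]), 'xyz': array([0.21392301, 0.64527281, 0.37304561]), 'attitude': array([2.40743329, 1.52101556, 0.25400373])}
```

View pics/scene0.png

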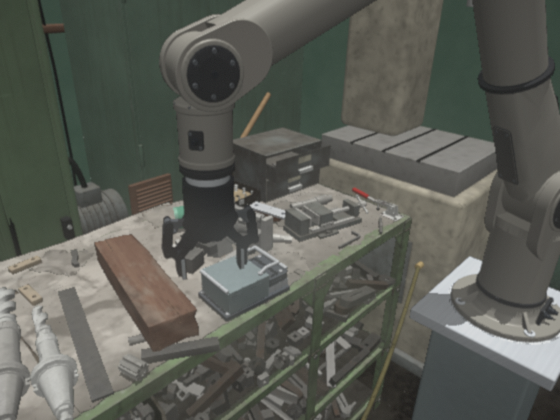

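View pics/top0.png

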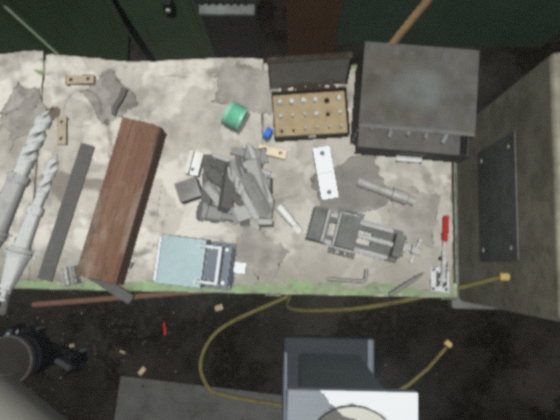

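View pics/wrist0.png

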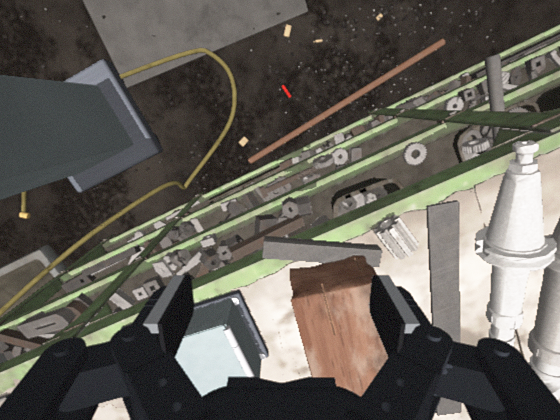

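```bash
cat > h.py <<'E'
from bench import r, imaging
import cv2,numpy as np
from scipy.spatial.transform import Rotation as R
def ray(ci,p):
    d=np.linalg.inv(ci["camera_matrix"])@np.array([p[0],p[1],1.]); return R.from_rotvec(ci["attitude"]).as_matrix()@d
def atz(ci,p,z):
    d=ray(ci,p); c=np.array(ci["xyz"]); return c+d*(z-c[2])/d[2]
def proj(ci,P):
    P=np.atleast_2d(P); q=(P-ci["xyz"])@R.from_rotvec(ci["attitude"]).as_matrix(); q=q@np.array(ci["camera_matrix"]).T
    return q[:,:2]/q[:,2:]
E
python3 - <<'E'
from h import *
imaging.grab_frame("top"); ci=imaging.camera_info("top")
for q,z in [("plate",.022),("packing",0),("jig",0),("slot_mouth",.03),("end_stop",.03),("guard_hinge",.07),("guard_bar",.082),("hex_key",0),("centre_punch",0),("shank_end",0),("clamp_strap",0),("stepped_pin",0)]:
    for d in imaging.tip_of("top",q)[:2]:
        print(q,round(d["conf"],2),np.round(d["position"],1),np.round(atz(ci,d["position"],z),4))
for q,z in [("plate",.03),("guard",.072),("jig",.07)]:
    for d in imaging.cut_out("top",q)[:1]:
        m=d["region"].astype(np.uint8); c=max(cv2.findContours(m,0,1)[0],key=cv2.contourArea)
        b=cv2.boxPoints(cv2.minAreaRect(c)); print(q,d["conf"],m.sum()); print(np.round(b,1)); print(np.array([atz(ci,p,z).round(4) for p in b]))
f=imaging.grab_frame("top")
cv2.imwrite("pics/topz.png",cv2.resize(f[120:310,130:420],None,fx=2.7,fy=2.7,interpolation=cv2.INTER_CUBIC))
E
```

```text
plate 0.77 [324. 171.] [0.6887 0.0745 0.022 ]
jig 0.73 [235.6 265.8] [0.447  0.2924 0.    ]
slot_mouth 0.78 [233.6 266.3] [0.4458 0.294  0.03  ]
end_stop 0.71 [196.  267.6] [0.4407 0.3864 0.03  ]
guard_hinge 0.63 [158.8 258.1] [0.4618 0.4685 0.07  ]
guard_bar 0.66 [215.6 265. ] [0.4482 0.3306 0.082 ]
hex_key 0.58 [349.  277.8] [0.4229 0.0074 0.    ]
centre_punch 0.5 [408.8 285.4] [ 0.4072 -0.1417  0.    ]
shank_end 0.81 [288.3 218. ] [0.5703 0.1622 0.    ]
clamp_strap 0.63 [270.8 150.8] [0.7434 0.2106 0.    ]
stepped_pin 0.95 [387.9 191.2] [ 0.6438 -0.0901  0.    ]
plate 0.92 936
[[311.3 148. ]
 [329.2 144.9]
 [338.2 196.9]
 [320.2 200. ]]
[[0.7452 0.1077 0.03  ]
 [0.7539 0.0627 0.03  ]
 [0.6225 0.0391 0.03  ]
 [0.6139 0.0835 0.03  ]]
guard 0.63 2577
[[152.1 281.9]
 [158.2 233. ]
 [222.9 241.1]
 [216.8 290. ]]
[[0.4054 0.4811 0.072 ]
 [0.5214 0.4721 0.072 ]
 [0.5051 0.3167 0.072 ]
 [0.3897 0.3273 0.072 ]]
jig 0.94 3748
[[152.  281.6]
 [158.1 233.3]
 [247.  244.4]
 [240.9 292.7]]
[[0.4059 0.4819 0.07  ]
 [0.5209 0.473  0.07  ]
 [0.4986 0.2592 0.07  ]
 [0.3843 0.2703 0.07  ]]
```

View pics/topz.png

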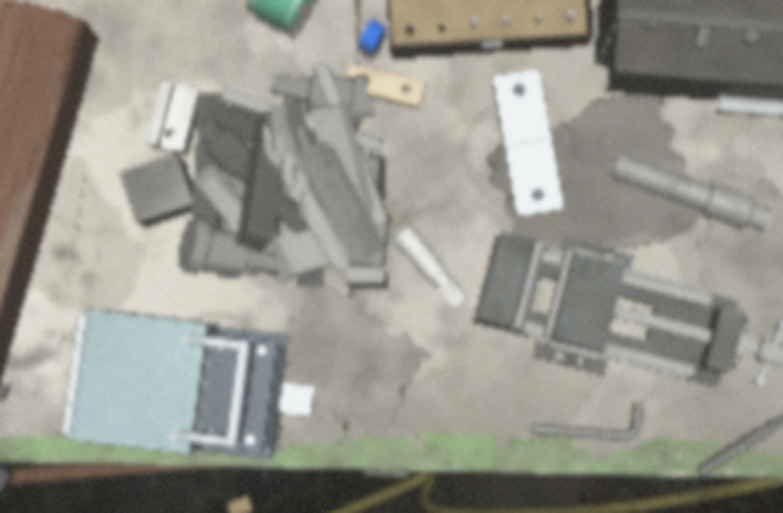

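```bash
cat >> h.py <<'E'
def Rd(psi): return R.from_euler('z',psi,degrees=True)*R.from_euler('x',180,degrees=True)
def go(p,psi,tilt=None):
    o=r.get_obs(); R0=R.from_rotvec(o["orientation"]); 
    Rt=Rd(psi) if tilt is None else tilt*Rd(psi)
    d=R0.inv().apply(np.array(p)-o["tcp_pos"])*100; w=np.degrees((R0.inv()*Rt).as_rotvec())
    print("t",round(float(o["clock"]),2),"tcp",np.round(o["tcp_pos"],4),"F",np.round(o["contact_force"],1),"w",round(float(o["grip_width"]),4))
    print("xyz",np.round(d,2),"rot",np.round(w,2))
E
python3 -c "
from h import *
go([.6407,.0654,.15],10.3); go([.55,.2,.22],60)"
```

```text
t 1.0 tcp [0.2904 0.6093 0.2313] F [-0.3  0.3  0. ] w 0.0852
xyz [-55.02 -34.03   8.13] rot [-0.0000e+00 -1.0000e-02  1.4421e+02]
t 1.0 tcp [0.2904 0.6093 0.2313] F [-0.3  0.3  0. ] w 0.0852
xyz [-41.04 -25.78   1.13] rot [ 0.   -0.   94.51]
```

Call:
{"method": "jog_arm", "body": {"rows": [{"xyz": [-4,-2.5,0],"delta_rot": [0,0,7],"fingers": 0.2},{"xyz": [-7.5,-4.6,0],"delta_rot": [0,0,14],"fingers": 0.2},{"xyz": [-11,-6.8,0],"delta_rot": [0,0,21],"fingers": 0.2},{"xyz": [-14.5,-9,0],"delta_rot": [0,0,28],"fingers": 0.2},{"xyz": [-18,-11.1,0],"delta_rot": [0,0,35],"fingers": 0.2}]}}

```text
clock: 1.42
tcp_pos: [0.4041, 0.4325, 0.2315]
orientation: [-1.59, -2.709, -0.001]
contact_force: [0.1, 0.7, -0.1]
grip_width: 0.0683
```

```bash
python3 -c "
from h import *
go([.6407,.0654,.15],10.3); print(r.get_obs()['joints'].round(3))"
```

```text
t 1.42 tcp [0.4041 0.4325 0.2315] F [ 0.1  0.7 -0.1] w 0.0683
xyz [-43.59   2.75   8.14] rot [-1.0000e-02 -3.0000e-02  1.0888e+02]
[-1.08   0.342  0.197  1.772 -0.077  1.035 -0.345]
```

Call:
{"method": "jog_arm", "body": {"rows": [{"xyz": [-4,0.2,0],"delta_rot": [0,0,7],"fingers": 0.2},{"xyz": [-8,0.5,0],"delta_rot": [0,0,14],"fingers": 0.2},{"xyz": [-12,0.7,0],"delta_rot": [0,0,21],"fingers": 0.2},{"xyz": [-16,1,0],"delta_rot": [0,0,28],"fingers": 0.2},{"xyz": [-20,1.2,0],"delta_rot": [0,0,35],"fingers": 0.2}]}}

```text
clock: 1.83
tcp_pos: [0.513, 0.2621, 0.2319]
orientation: [-2.337, -2.099, -0.002]
contact_force: [0.5, 0.6, -0.3]
grip_width: 0.0681
```

```bash
python3 -c "
from h import *
go([.6407,.0654,.15],10.3); print(r.get_obs()['joints'].round(3))"
```

```text
t 1.83 tcp [0.513  0.2621 0.2319] F [ 0.5  0.6 -0.3] w 0.0681
xyz [-18.2   14.8    8.18] rot [-2.000e-02 -9.000e-02  7.354e+01]
[-0.892  0.325  0.392  1.819 -0.144  1.024 -0.551]
```

Call:
{"method": "jog_arm", "body": {"rows": [{"xyz": [-3,2.5,0],"delta_rot": [0,0,7],"fingers": 0.2},{"xyz": [-6,5,0],"delta_rot": [0,0,14],"fingers": 0.2},{"xyz": [-9,7.4,0],"delta_rot": [0,0,21],"fingers": 0.2},{"xyz": [-12,9.8,0],"delta_rot": [0,0,28],"fingers": 0.2},{"xyz": [-15,12.2,0],"delta_rot": [0,0,35],"fingers": 0.2}]}}

```text
clock: 2.25
tcp_pos: [0.619, 0.0984, 0.2321]
orientation: [-2.863, -1.291, -0.003]
contact_force: [0.6, -0.2, 0.1]
grip_width: 0.0681
```

```bash
python3 -c "
from h import *
go([.6407,.0654,.15],10.3); print(r.get_obs()['joints'].round(3))"
```

```text
t 2.25 tcp [0.619  0.0984 0.2321] F [ 0.6 -0.2  0.1] w 0.0681
xyz [-1.06  3.81  8.21] rot [-0.04 -0.11 38.23]
[-0.674  0.439  0.569  1.707 -0.266  1.072 -0.744]
```

Call:
{"method": "jog_arm", "body": {"rows": [{"xyz": [-0.2,1,1],"delta_rot": [0,0,7],"fingers": 0.2},{"xyz": [-0.5,2,2],"delta_rot": [0,0,14],"fingers": 0.2},{"xyz": [-0.8,3,4],"delta_rot": [0,0,21],"fingers": 0.2},{"xyz": [-1,3.8,6],"delta_rot": [0,0,28],"fingers": 0.2},{"xyz": [-1,3.8,8],"delta_rot": [0,0,35],"fingers": 0.2}]}}

```text
clock: 2.67
tcp_pos: [0.6421, 0.0637, 0.1518]
orientation: [-3.121, -0.357, -0.005]
contact_force: [-0.4, -0.2, -0.3]
grip_width: 0.068
```

```bash
python3 - <<'E'
from h import *
go([.6407,.0654,.07],10.3); print(r.get_obs()['joints'].round(3))
ci=imaging.camera_info("wrist")
f=imaging.grab_frame("wrist"); 
ds=imaging.cut_out("wrist","plate")
for d in ds[:1]:
    m=d["region"].astype(np.uint8); c=max(cv2.findContours(m,0,1)[0],key=cv2.contourArea)
    q=[p[0] for p in cv2.approxPolyDP(c,8,True)]
    print(d["conf"],d["position"],[ (list(p),atz(ci,p,.03).round(4)[:2]) for p in q])
    w=np.array([atz(ci,p[0],.03)[:2] for p in c]); b=cv2.minAreaRect((w*1000).astype(np.float32)); print(b, cv2.boxPoints(b).round(1))
    cv2.drawContours(f,[c],-1,(0,0,255),1)
for d in imaging.tip_of("wrist","plate")[:1]: print(d, atz(ci,d["position"],.022))
cv2.imwrite("pics/w1.png",f)
E
```

```text
t 2.67 tcp [0.6421 0.0637 0.1518] F [-0.4 -0.2 -0.3] w 0.068
xyz [-0.12 -0.19  8.18] rot [-0.01 -0.18  2.75]
[-0.664  0.591  0.671  1.74  -0.437  0.962 -1.164]
0.98 [281.4, 144.4] [([np.int32(260), np.int32(71)], array([0.7451, 0.1042])), ([np.int32(255), np.int32(225)], array([0.6185, 0.0823])), ([np.int32(298), np.int32(228)], array([0.6246, 0.0435])), ([np.int32(310), np.int32(74)], array([0.7518, 0.0658]))]
((684.7410888671875, 73.90042114257812), (131.3441925048828, 43.95646286010742), 10.47176456451416) [[616.2  83.6]
 [624.2  40.4]
 [753.3  64.2]
 [745.3 107.4]]
{'position': [277.9, 154.0], 'conf': 0.77} [0.68466795 0.07617342 0.022     ]
```

View pics/w1.png

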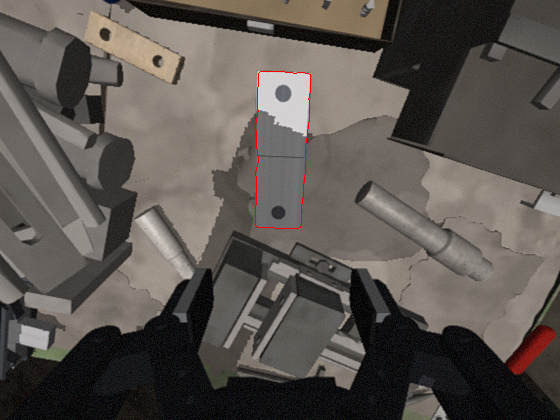

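```bash
python3 -c "
from h import *
ci=imaging.camera_info('wrist')
for p in [(235,235),(350,270),(300,245)]: print(p,[atz(ci,p,z).round(3)[:2] for z in (.03,.07)])
go([.6414,.0660,.07],10.4);go([.6414,.0660,.005],10.4)"
```

```text
(235, 235) [array([0.602, 0.1  ]), array([0.62 , 0.098])]
(350, 270) [array([ 0.592, -0.014]), array([0.612, 0.002])]
(300, 245) [array([0.606, 0.04 ]), array([0.624, 0.047])]
t 2.82 tcp [0.6399 0.0661 0.1508] F [-1.2 -0.2  1.3] w 0.0685
xyz [0.15 0.06 8.08] rot [-0.06  0.1   3.32]
t 2.82 tcp [0.6399 0.0661 0.1508] F [-1.2 -0.2  1.3] w 0.0685
xyz [ 0.16  0.06 14.58] rot [-0.06  0.1   3.32]
```

Call:
{"method": "jog_arm", "body": {"rows": [{"xyz": [0.1,0,2],"delta_rot": [0,0,2],"fingers": 0.2},{"xyz": [0.1,0.1,4],"delta_rot": [0,0,3.3],"fingers": 0.2},{"xyz": [0.2,0.1,6],"delta_rot": [0,0,3.3],"fingers": 0.2},{"xyz": [0.2,0.1,8],"delta_rot": [0,0,3.3],"fingers": 0.2},{"xyz": [0.2,0.1,8],"delta_rot": [0,0,3.3],"fingers": 0.2}]}}

```text
clock: 3.23
tcp_pos: [0.6404, 0.0667, 0.0688]
orientation: [-3.127, -0.293, 0.009]
contact_force: [-1.1, 0.2, -0.1]
grip_width: 0.0682
```

```bash
python3 -c "
from h import *
go([.6414,.0660,.006],10.4)"
```

```text
t 3.23 tcp [0.6404 0.0667 0.0688] F [-1.1  0.2 -0.1] w 0.0682
xyz [0.12 0.1  6.28] rot [-0.11  0.31  0.3 ]
```

Call:
{"method": "jog_arm", "body": {"rows": [{"xyz": [0.1,0.1,1.5],"delta_rot": [0,0.3,0.3],"fingers": 0.2},{"xyz": [0.1,0.1,3],"delta_rot": [0,0.3,0.3],"fingers": 0.2},{"xyz": [0.1,0.1,4.5],"delta_rot": [0,0.3,0.3],"fingers": 0.2},{"xyz": [0.1,0.1,5.8],"delta_rot": [0,0.3,0.3],"fingers": 0.2},{"xyz": [0.1,0.1,6.3],"delta_rot": [0,0.3,0.3],"fingers": 0.2}]}}

```text
clock: 3.65
tcp_pos: [0.6402, 0.0662, 0.004]
orientation: [-3.126, -0.286, 0.004]
contact_force: [-1.2, 0.1, -0.0]
grip_width: 0.0685
```

```bash
python3 -c "
from h import *
go([.6414,.0660,.006],10.4)
cv2.imwrite('pics/w2.png',imaging.grab_frame('wrist'))"
```

```text
t 3.65 tcp [0.6402 0.0662 0.004 ] F [-1.2  0.1 -0. ] w 0.0685
xyz [ 0.11  0.04 -0.2 ] rot [-0.13  0.14  0.05]
```

View pics/w2.png

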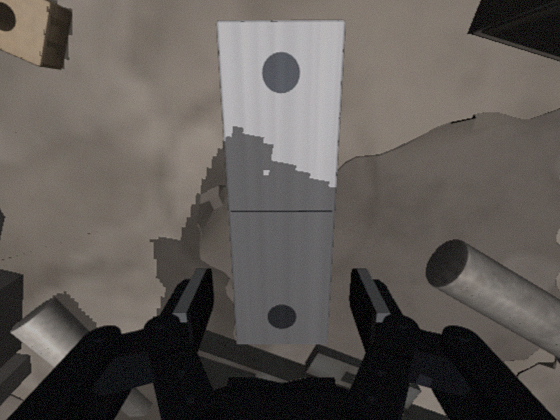

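Call:
{"method": "jog_arm", "body": {"rows": [{"xyz": [0,0,-0.1],"delta_rot": [0,0,0],"fingers": 1},{"xyz": [0,0,-0.1],"delta_rot": [0,0,0],"fingers": 1},{"xyz": [0,0,-0.1],"delta_rot": [0,0,0],"fingers": 1},{"xyz": [0,0,-0.1],"delta_rot": [0,0,0],"fingers": 1},{"xyz": [0,0,-0.1],"delta_rot": [0,0,0],"fingers": 1}], "grip_force": 90}}

```text
clock: 4.12
tcp_pos: [0.6403, 0.066, 0.0056]
orientation: [-3.127, -0.286, 0.004]
contact_force: [-2.5, 0.4, 4.6]
grip_width: 0.0407
```

Call:
{"method": "jog_arm", "body": {"rows": [{"xyz": [0,0,0],"delta_rot": [0,0,0],"fingers": 1},{"xyz": [0,0,0],"delta_rot": [0,0,0],"fingers": 1},{"xyz": [0,0,0],"delta_rot": [0,0,0],"fingers": 1},{"xyz": [0,0,-0.5],"delta_rot": [0,0,0],"fingers": 1},{"xyz": [0,0,-1],"delta_rot": [0,0,0],"fingers": 1}]}}

```text
clock: 4.53
tcp_pos: [0.6396, 0.066, 0.0153]
orientation: [-3.127, -0.286, 0.007]
contact_force: [0.3, 0.7, -2.8]
grip_width: 0.0407
```

Call:
{"method": "jog_arm", "body": {"rows": [{"xyz": [0,0,-3],"delta_rot": [0,0,0],"fingers": 1},{"xyz": [0,0,-7],"delta_rot": [0,0,0],"fingers": 1},{"xyz": [0,0,-11],"delta_rot": [0,0,0],"fingers": 1},{"xyz": [0,0,-15],"delta_rot": [0,0,0],"fingers": 1},{"xyz": [0,0,-18],"delta_rot": [0,0,0],"fingers": 1}]}}

```text
clock: 4.95
tcp_pos: [0.641, 0.0653, 0.1988]
orientation: [-3.127, -0.285, 0.002]
contact_force: [1.0, -0.1, -3.9]
grip_width: 0.0401
```

```bash
python3 -c "
from h import *
go([.6414,.0660,.2],10.4);go([.433,.16,.2],84)
cv2.imwrite('pics/w3.png',imaging.grab_frame('wrist'))"
```

```text
t 4.95 tcp [0.641  0.0653 0.1988] F [ 1.  -0.1 -3.9] w 0.0401
xyz [ 0.05 -0.06 -0.12] rot [-0.12  0.08  0.01]
t 4.95 tcp [0.641  0.0653 0.1988] F [ 1.  -0.1 -3.9] w 0.0401
xyz [-18.74 -13.07  -0.06] rot [-1.500e-01 -1.000e-02 -7.359e+01]
```

View pics/w3.png

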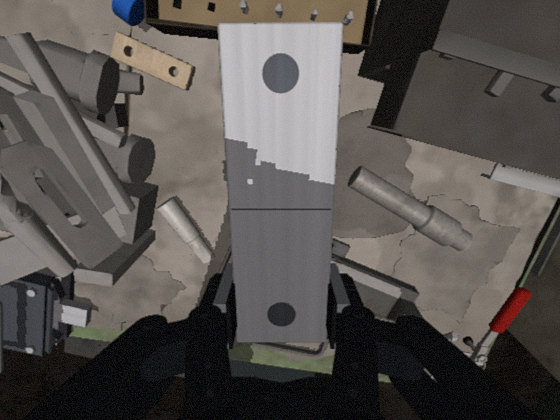

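Call:
{"method": "jog_arm", "body": {"rows": [{"xyz": [-1.8,-1.3,0],"delta_rot": [0,0,-7],"fingers": 1},{"xyz": [-3.5,-2.5,0],"delta_rot": [0,0,-14],"fingers": 1},{"xyz": [-5.2,-3.6,0],"delta_rot": [0,0,-21],"fingers": 1},{"xyz": [-7,-4.8,0],"delta_rot": [0,0,-28],"fingers": 1},{"xyz": [-8.7,-6,0],"delta_rot": [0,0,-35],"fingers": 1}]}}

```text
clock: 5.42
tcp_pos: [0.5462, 0.1083, 0.2038]
orientation: [-2.894, -1.22, -0.01]
contact_force: [-0.2, 0.0, -4.1]
grip_width: 0.0407
```

```bash
python3 -c "
from h import *
go([.433,.15,.2],84)"
```

```text
t 5.42 tcp [0.5462 0.1083 0.2038] F [-0.2  0.  -4.1] w 0.0407
xyz [ -4.93 -11.01   0.33] rot [  0.22  -0.32 -38.29]
```

Call:
{"method": "jog_arm", "body": {"rows": [{"xyz": [-1,-2.2,0],"delta_rot": [0,0,-7],"fingers": 1},{"xyz": [-2,-4.4,0],"delta_rot": [0,0,-14],"fingers": 1},{"xyz": [-3,-6.6,0],"delta_rot": [0,0,-21],"fingers": 1},{"xyz": [-4,-8.8,0.2],"delta_rot": [0,0,-28],"fingers": 1},{"xyz": [-4.9,-11,0.3],"delta_rot": [0.2,-0.3,-35],"fingers": 1}]}}

```text
clock: 5.83
tcp_pos: [0.4316, 0.1496, 0.2001]
orientation: [-2.389, -2.041, 0.0]
contact_force: [-0.6, 0.4, -4.5]
grip_width: 0.0406
```

```bash
python3 - <<'E'
from h import *
go([.433,.15,.2],84); print(r.get_obs()['joints'].round(3))
ci=imaging.camera_info("wrist"); f=imaging.grab_frame("wrist")
for q,z in [("jig",0),("slot_mouth",.03),("end_stop",.03),("guard_hinge",.07),("guard_bar",.082)]:
    for d in imaging.tip_of("wrist",q)[:1]:
        print(q,round(d["conf"],2),np.round(d["position"],1),np.round(atz(ci,d["position"],z),4)); cv2.circle(f,tuple(int(v) for v in d["position"]),4,(0,0,255),1)
cv2.imwrite("pics/w4.png",f)
cs=imaging.camera_info("scene"); f=imaging.grab_frame("scene")
for q,z in [("slot_mouth",.03),("end_stop",.03),("guard_hinge",.07),("guard_bar",.082)]:
    for d in imaging.tip_of("scene",q)[:1]:
        print(q,round(d["conf"],2),np.round(d["position"],1),np.round(atz(cs,d["position"],z),4))
cv2.imwrite("pics/s4.png",f)
E
```

```text
t 5.83 tcp [0.4316 0.1496 0.2001] F [-0.6  0.4 -4.5] w 0.0406
xyz [0.06 0.14 0.01] rot [-0.01 -0.01 -2.98]
[-0.89   0.155  0.469  2.116 -0.09   0.89  -0.527]
jig 0.65 [273.3  36.9] [0.4468 0.2957 0.    ]
slot_mouth 0.79 [269.4  22.9] [0.445  0.3014 0.03  ]
slot_mouth 0.74 [275.3 267.5] [0.4468 0.2953 0.03  ]
end_stop 0.84 [247.8 278.5] [0.4601 0.3755 0.03  ]
guard_hinge 0.66 [214. 281.] [0.4632 0.4737 0.07  ]
guard_bar 0.91 [264.5 255.4] [0.4467 0.3337 0.082 ]
```

View pics/w4.png

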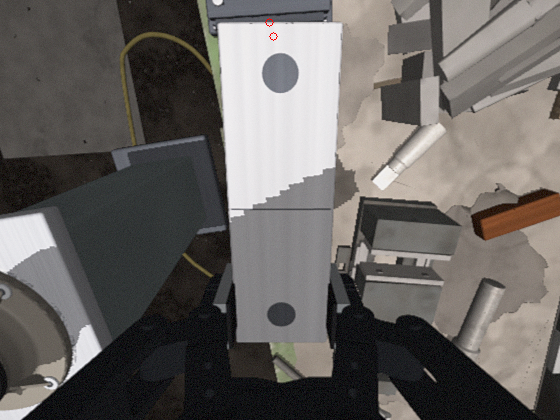

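View pics/s4.png

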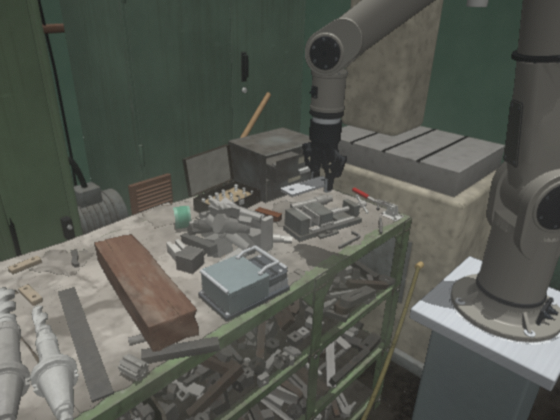

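```bash
python3 -c "
from h import *
go([.555,.22,.21],84.5)"
```

```text
t 6.38 tcp [0.4338 0.1497 0.2003] F [ 0.   0.2 -3.6] w 0.0404
xyz [ 8.9  10.82 -0.97] rot [ 0.03  0.   -3.86]
```

Call:
{"method": "jog_arm", "body": {"rows": [{"xyz": [2.2,2.7,-1],"delta_rot": [0,0,-1],"fingers": 1},{"xyz": [4.5,5.4,-1],"delta_rot": [0,0,-2],"fingers": 1},{"xyz": [6.7,8.1,-1],"delta_rot": [0,0,-3],"fingers": 1},{"xyz": [8.9,10.8,-1],"delta_rot": [0,0,-3.9],"fingers": 1},{"xyz": [8.9,10.8,-1],"delta_rot": [0,0,-3.9],"fingers": 1}]}}

```text
clock: 6.8
tcp_pos: [0.5599, 0.2242, 0.2099]
orientation: [2.319, 2.115, 0.007]
contact_force: [0.9, 1.3, -3.2]
grip_width: 0.0407
```

```bash
python3 - <<'E'
from h import *
go([.433,.15,.2],84); print(r.get_obs()['joints'].round(3))
ci=imaging.camera_info("wrist"); f=imaging.grab_frame("wrist"); cv2.imwrite("pics/w5raw.png",f)
import pickle; pickle.dump(ci,open("ci5.pkl","wb"))
for q,z in [("jig",0),("slot_mouth",.03),("end_stop",.03),("guard_hinge",.07),("guard_bar",.082)]:
    for d in imaging.tip_of("wrist",q)[:1]:
        print(q,round(d["conf"],2),np.round(d["position"],1),np.round(atz(ci,d["position"],z),4)); cv2.circle(f,tuple(int(v) for v in d["position"]),4,(0,0,255),1)
cv2.imwrite("pics/w5.png",f)
E
```

```text
t 6.8 tcp [0.5599 0.2242 0.2099] F [ 0.9  1.3 -3.2] w 0.0407
xyz [ -8.55 -11.96   0.91] rot [ 0.29 -0.08  0.73]
[-0.823  0.4    0.443  1.784 -0.198  0.997 -0.395]
jig 0.75 [170.3 125.1] [0.4465 0.2984 0.    ]
slot_mouth 0.59 [158.6 125.6] [0.445  0.2998 0.03  ]
guard_bar 0.92 [134.3  93.9] [0.4505 0.3273 0.082 ]
```

View pics/w5.png

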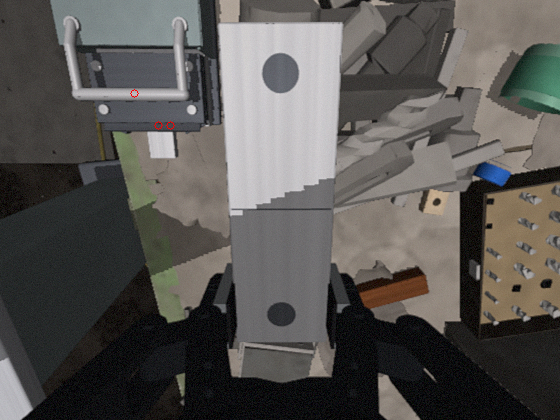

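```bash
python3 - <<'E'
import cv2
f=cv2.imread("pics/w5raw.png"); cv2.imwrite("pics/w5z.png",cv2.resize(f[0:170,50:230],None,fx=3.5,fy=3.5,interpolation=cv2.INTER_CUBIC))
E
```

```text
(no output)
```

View pics/w5z.png

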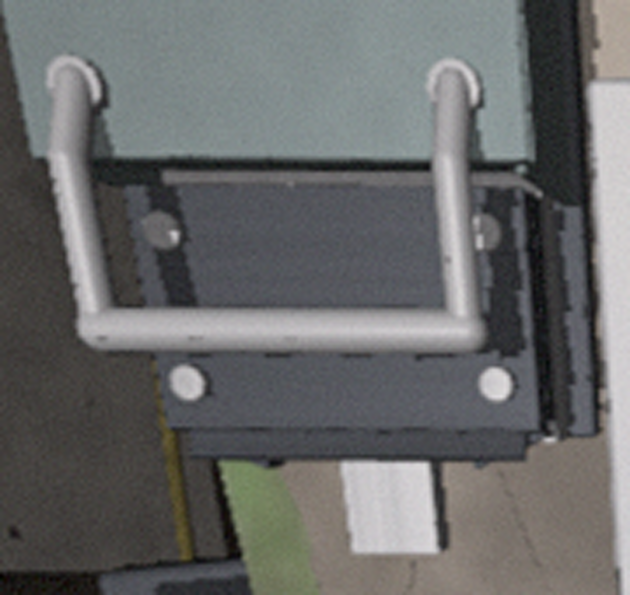

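```bash
python3 - <<'E'
from h import *
import pickle; ci=pickle.load(open("ci5.pkl","rb"))
def w(u,v,z): return atz(ci,(50+u/3.5,v/3.5),z)[:2]
for n,a,b,z in [("bar",(95,329),(470,332),.082),("nosefront",(170,428),(538,433),.05),("screws",(187,383),(497,384),.05),("screws2",(161,231),(487,231),.05),("railend",(352,553),(440,553),.03),("railL",(343,462),(352,553),.03),("railR",(431,462),(440,553),.03),("guardfront",(40,158),(520,163),.072)]:
    A,B=w(*a,z),w(*b,z); d=B-A; print(n,A.round(4),B.round(4),"mid",((A+B)/2).round(4),"len",np.linalg.norm(d).round(4),"ang",np.degrees(np.arctan2(d[1],d[0])).round(2))
E
```

```text
bar [0.4045 0.3315] [0.4907 0.3229] mid [0.4476 0.3272] len 0.0865 ang -5.66
nosefront [0.3977 0.3084] [0.4948 0.2982] mid [0.4463 0.3033] len 0.0977 ang -6.0
screws [0.4053 0.3191] [0.4863 0.3114] mid [0.4458 0.3152] len 0.0813 ang -5.42
screws2 [0.4088 0.3552] [0.4905 0.3478] mid [0.4497 0.3515] len 0.082 ang -5.21
railend [0.4298 0.2689] [0.4555 0.2665] mid [0.4426 0.2677] len 0.0259 ang -5.28
railL [0.4331 0.2947] [0.4298 0.2689] mid [0.4314 0.2818] len 0.026 ang -97.39
railR [0.4582 0.2924] [0.4555 0.2665] mid [0.4569 0.2794] len 0.026 ang -95.88
guardfront [0.3971 0.3692] [0.5062 0.3582] mid [0.4517 0.3637] len 0.1096 ang -5.73
```

```bash
cat >> h.py <<'E'
def plate_pnp(f,ci,o,show=None):
    """fit plate top-face edges by thresholding -> corners -> PnP, in tool frame"""
    d=imaging.cut_out("wrist","plate")[0]; m=d["region"].astype(np.uint8)
    c=max(cv2.findContours(m,0,1)[0],key=cv2.contourArea)[:,0,:].astype(float)
    x0,x1,y0,y1=c[:,0].min(),c[:,0].max(),c[:,1].min(),c[:,1].max()
    return m,c,(x0,x1,y0,y1),d["conf"]
E
python3 - <<'E'
from h import *
f=cv2.imread("pics/w5raw.png"); cv2.imwrite("pics/w5p.png",cv2.resize(f[10:360,200:360],None,fx=1.7,fy=1.7))
for row in (35,60,120,180,230,260): print(row, f[row,205:360:1].mean(1).astype(int)[[*range(0,45,3)]], f[row,320:356:3].mean(1).astype(int))
m,c,b,cf=plate_pnp(f,imaging.camera_info("wrist"),None); print(b,cf)
for row in range(30,345,30):
    xs=np.where(m[row])[0]; print(row,xs.min(),xs.max())
E
```

```text
35 [ 45  40  41  47  48 199 208 200 204 205 197 198 205 204 205] [208 207 203 201 201 202 193 175 120 125 123 122]
60 [ 47  57  84  97  27 159 206 208 208 202 197 198 201 208 203] [208 204 202 201 203 196 200 138 123 101  98  95]
120 [ 31  67  55  85 109  40 138 207 210 203 204 197 198 200 202] [204 201 200 199 195 196 112  72  69  68  63  66]
180 [124 120 122 120 117 117 121 115 202 204 199 196 196 199 197] [108 113 108 105 105  99 112 113 113 111 115 112]
230 [ 74  77  93 116 115 109 114 107 101 115 112 106 109 112 111] [114 104 107 108 114 124 116 121 131 132 133 132]
260 [128 124 121 120 123 124 127 129 128  95 112 111 107 107 108] [105 107 108 105 154 145 135 130 134 137 130 122]
(np.float64(218.0), np.float64(342.0), np.float64(22.0), np.float64(341.0)) 0.7
30 219 342
60 220 341
90 222 340
120 224 338
150 226 335
180 228 335
210 229 333
240 232 332
270 233 329
300 237 327
330 238 325
```

View pics/w5p.png

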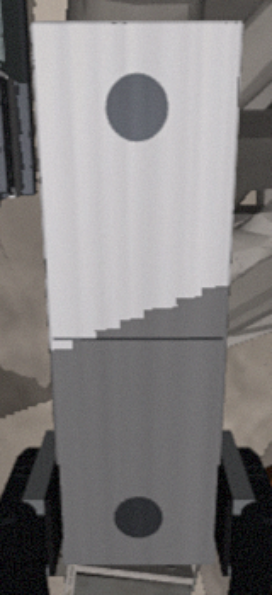

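```bash
cat >> h.py <<'E'
def plate_pose(m,ci,o,top=None,bot=None):
    rows=np.arange(35,265,5); L=[];Rr=[]
    for v in rows:
        xs=np.where(m[v])[0]; L.append(xs.min()-.5); Rr.append(xs.max()+.5)
    a=np.polyfit(rows,L,1); b=np.polyfit(rows,Rr,1)
    ys=np.where(m.any(1))[0]; t=(ys.min()-.5) if top is None else top; bo=(ys.max()+.5) if bot is None else bot
    img=np.array([[np.polyval(a,t),t],[np.polyval(b,t),t],[np.polyval(b,bo),bo],[np.polyval(a,bo),bo]])
    obj=np.array([[66,21.25,0],[66,-21.25,0],[-66,-21.25,0],[-66,21.25,0]])/1000.
    ok,rv,tv=cv2.solvePnP(obj,img,np.array(ci["camera_matrix"]),None,flags=cv2.SOLVEPNP_IPPE)
    Rc=R.from_rotvec(ci["attitude"]); W=Rc*R.from_rotvec(rv[:,0]); c=Rc.apply(tv[:,0])+ci["xyz"]
    er=cv2.projectPoints(obj,rv,tv,np.array(ci["camera_matrix"]),None)[0][:,0]-img
    Rt=R.from_rotvec(o["orientation"])
    xa=W.apply([1,0,0]); ya=W.apply([0,1,0])
    print("corners",img.round(1).tolist(),"err",np.abs(er).max().round(2))
    print("plate top centre world",c.round(4),"yaw",np.degrees(np.arctan2(xa[1],xa[0])).round(2),"pitch up",np.degrees(np.arcsin(xa[2])).round(2),"roll",np.degrees(np.arcsin(ya[2])).round(2))
    print("in tool",(Rt.inv().apply(c-o["tcp_pos"])*1000).round(1))
E
python3 - <<'E'
from h import *
f=imaging.grab_frame("wrist"); o=r.get_obs(); ci=imaging.camera_info("wrist")
m,_,_,_=plate_pnp(f,ci,o); plate_pose(m,ci,o,23,342); plate_pose(m,ci,o)
go([.433,.15,.2],84.5)
E
```

```text
corners [[217.2, 23.0], [343.4, 23.0], [326.6, 342.0], [236.7, 342.0]] err 0.48
plate top centre world [0.5584 0.2636 0.2335] yaw 84.77 pitch up -0.37 roll -0.67
in tool [ 44.3  -0.1 -22.9]
corners [[217.1, 21.5], [343.5, 21.5], [326.5, 342.5], [236.7, 342.5]] err 0.6
plate top centre world [0.5584 0.2643 0.2335] yaw 84.78 pitch up -1.37 roll -0.72
in tool [ 45.1  -0.1 -23. ]
t 7.25 tcp [0.5543 0.2196 0.2106] F [-0.1  0.6 -4.5] w 0.0406
xyz [ -8.09 -11.41   1.05] rot [ 0.03 -0.02  0.02]
```

```bash
python3 -c "
from h import *
go([.4335,.1719,.2],84.5)"
```

```text
t 7.25 tcp [0.5543 0.2196 0.2106] F [-0.1  0.6 -4.5] w 0.0406
xyz [ -5.9  -11.57   1.05] rot [ 0.03 -0.02  0.02]
```

Call:
{"method": "jog_arm", "body": {"rows": [{"xyz": [-1.5,-2.9,0],"delta_rot": [0,0,0],"fingers": 1},{"xyz": [-3,-5.8,0],"delta_rot": [0,0,0],"fingers": 1},{"xyz": [-4.5,-8.7,0],"delta_rot": [0,0,0],"fingers": 1},{"xyz": [-5.9,-11.6,0.5],"delta_rot": [0,0,0],"fingers": 1},{"xyz": [-5.9,-11.6,1],"delta_rot": [0,0,0],"fingers": 1}]}}

```text
clock: 7.67
tcp_pos: [0.4267, 0.1688, 0.1996]
orientation: [-2.323, -2.109, 0.007]
contact_force: [-1.3, -0.2, -4.3]
grip_width: 0.0407
```

```bash
python3 -c "
from h import *
go([.4335,.1719,.06],84.5)"
```

```text
t 7.67 tcp [0.4267 0.1688 0.1996] F [-1.3 -0.2 -4.3] w 0.0407
xyz [ 0.38  0.73 13.95] rot [-0.34  0.05 -0.01]
```

Call:
{"method": "jog_arm", "body": {"rows": [{"xyz": [0.4,0.3,3],"delta_rot": [-0.3,0,0],"fingers": 1},{"xyz": [0.4,0.5,6],"delta_rot": [-0.3,0,0],"fingers": 1},{"xyz": [0.4,0.6,9],"delta_rot": [-0.3,0,0],"fingers": 1},{"xyz": [0.4,0.6,12],"delta_rot": [-0.3,0,0],"fingers": 1},{"xyz": [0.4,0.6,13.5],"delta_rot": [-0.3,0,0],"fingers": 1}]}}

```text
clock: 8.08
tcp_pos: [0.4309, 0.1716, 0.0621]
orientation: [-2.325, -2.112, 0.006]
contact_force: [-0.1, 0.2, -4.1]
grip_width: 0.0406
```

```bash
python3 - <<'E'
from h import *
f=imaging.grab_frame("wrist"); cv2.imwrite("pics/w6.png",f); o=r.get_obs(); ci=imaging.camera_info("wrist")
import pickle; pickle.dump(ci,open("ci6.pkl","wb"))
go([.4335,.1719,.0155],84.5)
E
```

```text
t 8.13 tcp [0.43   0.1711 0.0608] F [-0.7 -0.4 -5.4] w 0.0406
xyz [0.13 0.37 4.53] rot [-0.29  0.25  0.01]
```

View pics/w6.png

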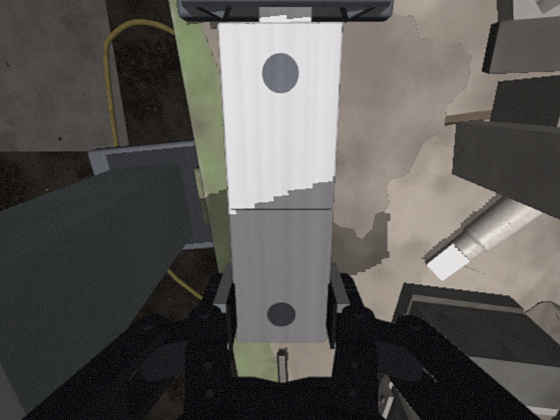

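```bash
python3 - <<'E'
from h import *
import pickle; ci=pickle.load(open("ci6.pkl","rb"))
f=cv2.imread("pics/w6.png"); print(f[17,245:330].mean(1).astype(int).tolist())
M=np.array([.4455,.2968]);u=np.array([.0958,.9954]);n=np.array([-.9954,.0958])
for p,z in [((258,17),.03),((313,17),.03),((180,18),.05),((391,18),.05)]:
    w=atz(ci,p,z)[:2]; print(p,w.round(4),"along",((w-M)@u).round(4),"lat",((w-M)@n).round(4))
cv2.imwrite("pics/w6z.png",cv2.resize(f[0:60,160:410],None,fx=3,fy=3,interpolation=cv2.INTER_CUBIC))
E
```

```text
[24, 30, 23, 28, 26, 33, 23, 29, 30, 32, 28, 31, 26, 49, 91, 122, 175, 213, 213, 215, 215, 212, 209, 212, 209, 220, 229, 227, 227, 228, 227, 229, 230, 227, 226, 226, 223, 226, 223, 227, 229, 190, 116, 112, 115, 115, 118, 117, 126, 129, 125, 127, 130, 133, 132, 126, 135, 173, 211, 215, 212, 213, 213, 214, 217, 178, 100, 37, 27, 30, 30, 31, 24, 25, 25, 28, 25, 23, 27, 33, 27, 26, 31, 28, 34]
(258, 17) [0.4305 0.2957] along -0.0025 lat 0.0148
(313, 17) [0.4569 0.2932] along -0.0025 lat -0.0117
(180, 18) [0.3983 0.294 ] along -0.0074 lat 0.0467
(391, 18) [0.4878 0.2853] along -0.0074 lat -0.0432
```

View pics/w6z.png

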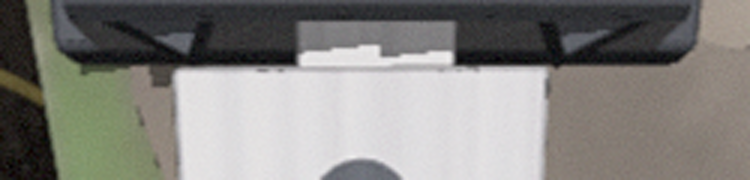

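Call:
{"method": "jog_arm", "body": {"rows": [{"xyz": [0.1,0.3,1],"delta_rot": [-0.3,0.2,0],"fingers": 1},{"xyz": [0.1,0.3,2],"delta_rot": [-0.3,0.2,0],"fingers": 1},{"xyz": [0.1,0.3,2.6],"delta_rot": [-0.3,0.2,0],"fingers": 1},{"xyz": [0.1,0.3,2.6],"delta_rot": [-0.3,0.2,0],"fingers": 1},{"xyz": [0.1,0.3,2.6],"delta_rot": [-0.3,0.2,0],"fingers": 1}]}}

```text
clock: 8.55
tcp_pos: [0.4331, 0.1718, 0.0352]
orientation: [2.325, 2.112, -0.0]
contact_force: [-0.7, 0.3, -3.8]
grip_width: 0.0407
```

```bash
python3 - <<'E'
from h import *
ci=imaging.camera_info("wrist"); f=imaging.grab_frame("wrist"); cv2.imwrite("pics/w7.png",f); 
go([.4332,.1721,.0155],84.5)
M=np.array([.4455,.2968]);u=np.array([.0958,.9954]);n=np.array([-.9954,.0958])
print(f[14,240:340].mean(1).astype(int).tolist())
cv2.imwrite("pics/w7z.png",cv2.resize(f[0:60,160:410],None,fx=3,fy=3,interpolation=cv2.INTER_CUBIC))
import pickle; pickle.dump(ci,open("ci7.pkl","wb"))
m,_,_,_=plate_pnp(f,ci,r.get_obs()); plate_pose(m,ci,r.get_obs(),22.5,342)
E
```

```text
t 8.6 tcp [0.4333 0.1719 0.0354] F [-0.1 -0.1 -4.1] w 0.0409
xyz [ 0.02 -0.02  1.99] rot [ 0.05  0.01 -0.  ]
[85, 73, 80, 79, 83, 74, 80, 78, 73, 115, 186, 214, 219, 216, 216, 217, 214, 217, 217, 213, 216, 214, 216, 218, 215, 217, 214, 219, 217, 217, 217, 218, 216, 216, 216, 217, 216, 216, 217, 217, 214, 216, 217, 212, 215, 212, 214, 216, 216, 215, 216, 217, 216, 218, 218, 216, 216, 217, 216, 218, 217, 218, 217, 220, 219, 217, 220, 216, 218, 220, 207, 163, 122, 129, 133, 129, 131, 128, 129, 127, 128, 122, 129, 123, 124, 121, 126, 125, 124, 123, 123, 124, 123, 127, 123, 122, 125, 126, 129, 127]
corners [[217.2, 22.5], [343.5, 22.5], [326.6, 342.0], [236.1, 342.0]] err 0.47
plate top centre world [0.4373 0.2159 0.0585] yaw 84.71 pitch up -0.03 roll -0.52
in tool [ 44.1  -0.4 -23. ]
```

View pics/w7z.png

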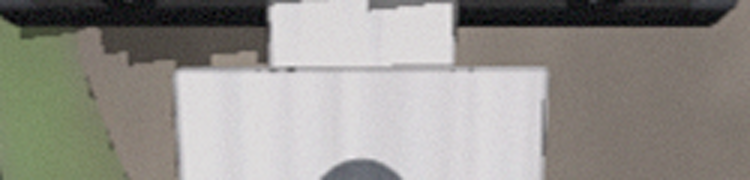

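```bash
python3 - <<'E'
from h import *
import pickle; ci=pickle.load(open("ci7.pkl","rb"))
M=np.array([.4452,.2970]);u=np.array([.0958,.9954]);n=np.array([-.9954,.0958])
for p,z in [((249.7,14),.03),((311.2,14),.03),((280.5,14),.03),((280.35,22.5),.0585)]:
    w=atz(ci,p,z)[:2]; print(p,w.round(4),"along",((w-M)@u).round(4),"lat",((w-M)@n).round(4))
E
```

```text
(249.7, 14) [0.4317 0.292 ] along -0.0062 lat 0.013
(311.2, 14) [0.4568 0.2896] along -0.0062 lat -0.0123
(280.5, 14) [0.4443 0.2908] along -0.0062 lat 0.0003
(280.35, 22.5) [0.4434 0.2816] along -0.0155 lat 0.0003
```

Call:
{"method": "jog_arm", "body": {"rows": [{"xyz": [0,0,0.6],"delta_rot": [0,0,0],"fingers": 1},{"xyz": [0,0,1.2],"delta_rot": [0,0,0],"fingers": 1},{"xyz": [0,0,1.8],"delta_rot": [0,0,0],"fingers": 1},{"xyz": [0,0,1.9],"delta_rot": [0,0,0],"fingers": 1},{"xyz": [0,0,1.9],"delta_rot": [0,0,0],"fingers": 1}]}}

```text
clock: 9.07
tcp_pos: [0.4329, 0.1717, 0.0158]
orientation: [2.325, 2.112, -0.001]
contact_force: [-0.1, -0.4, -3.4]
grip_width: 0.0403
```

```bash
python3 - <<'E'
from h import *
ci=imaging.camera_info("wrist"); f=imaging.grab_frame("wrist"); cv2.imwrite("pics/w8.png",f); 
go([.4332,.1721,.0155],84.5)
E
```

```text
t 9.12 tcp [0.4332 0.1718 0.0162] F [ 0.5 -0.1 -2.7] w 0.0408
xyz [ 0.03 -0.01  0.07] rot [ 0.03  0.03 -0.01]
```

View pics/w8.png

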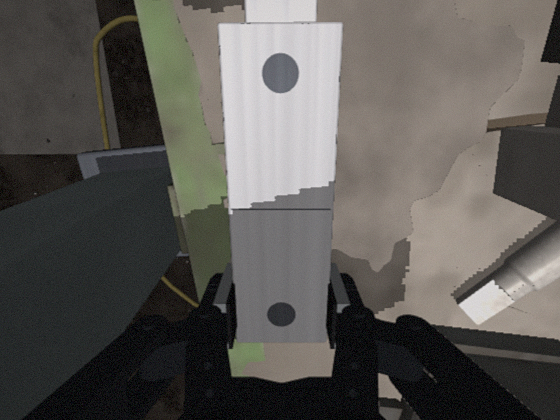

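Call:
{"method": "jog_arm", "body": {"rows": [{"xyz": [0.7,0,0],"delta_rot": [0,0,0],"fingers": 1},{"xyz": [1.4,0,0],"delta_rot": [0,0,0],"fingers": 1},{"xyz": [2.1,0,0],"delta_rot": [0,0,0],"fingers": 1},{"xyz": [2.8,0,0],"delta_rot": [0,0,0],"fingers": 1},{"xyz": [3.5,0,0],"delta_rot": [0,0,0],"fingers": 1}]}}

```text
clock: 9.53
tcp_pos: [0.4367, 0.2079, 0.0162]
orientation: [2.324, 2.113, 0.001]
contact_force: [-0.3, 0.1, -3.4]
grip_width: 0.0404
```

```bash
python3 - <<'E'
from h import *
ci=imaging.camera_info("wrist"); f=imaging.grab_frame("wrist"); cv2.imwrite("pics/w9.png",f); 
go([.4332+.0098,.1721+.1020,.016],84.5)
E
```

```text
t 9.58 tcp [0.4369 0.2097 0.0163] F [ 0.7  2.8 -4.1] w 0.0408
xyz [6.47 0.   0.03] rot [ 0.07 -0.06  0.14]
```

View pics/w9.png

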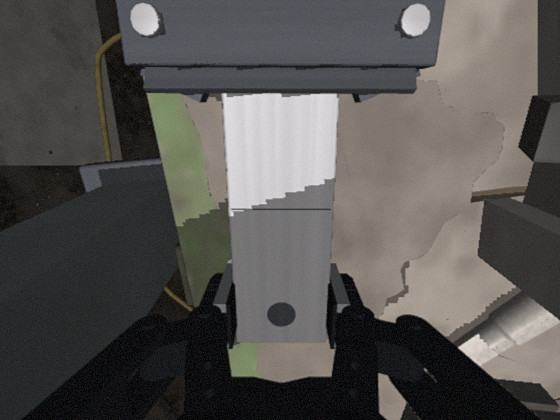

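Call:
{"method": "jog_arm", "body": {"rows": [{"xyz": [0.8,0,0],"delta_rot": [0,0,0],"fingers": 1},{"xyz": [1.6,0,0],"delta_rot": [0,0,0],"fingers": 1},{"xyz": [2.4,0,0],"delta_rot": [0,0,0],"fingers": 1},{"xyz": [3.2,0,0],"delta_rot": [0,0,0],"fingers": 1},{"xyz": [4,0,0],"delta_rot": [0,0,0],"fingers": 1}]}}

```text
clock: 10.0
tcp_pos: [0.4407, 0.2505, 0.0163]
orientation: [2.323, 2.115, 0.003]
contact_force: [-0.4, -0.6, -3.4]
grip_width: 0.0407
```

```bash
python3 - <<'E'
from h import *
go([.4332+.0098,.1721+.1020,.016],84.5)
E
```

```text
t 10.0 tcp [0.4407 0.2505 0.0163] F [-0.4 -0.6 -3.4] w 0.0407
xyz [2.37 0.01 0.03] rot [ 0.07 -0.06  0.15]
```

Call:
{"method": "jog_arm", "body": {"rows": [{"xyz": [0.6,0,0],"delta_rot": [0,0,0],"fingers": 1},{"xyz": [1.1,0,0],"delta_rot": [0,0,0],"fingers": 1},{"xyz": [1.5,0,0],"delta_rot": [0,0,0],"fingers": 1},{"xyz": [1.7,0,0],"delta_rot": [0,0,0],"fingers": 1},{"xyz": [1.9,0,0],"delta_rot": [0,0,0],"fingers": 1}]}}

```text
clock: 10.42
tcp_pos: [0.4424, 0.2693, 0.0162]
orientation: [2.323, 2.115, 0.002]
contact_force: [-0.6, 0.9, -3.5]
grip_width: 0.0407
```

Call:
{"method": "jog_arm", "body": {"rows": [{"xyz": [0.1,0,0],"delta_rot": [0,0,0],"fingers": 1},{"xyz": [0.2,0,0],"delta_rot": [0,0,0],"fingers": 1},{"xyz": [0.3,0,0],"delta_rot": [0,0,0],"fingers": 1},{"xyz": [0.4,0,0],"delta_rot": [0,0,0],"fingers": 1},{"xyz": [0.4,0,0],"delta_rot": [0,0,0],"fingers": 1}]}}

```text
clock: 10.83
tcp_pos: [0.4429, 0.2734, 0.0163]
orientation: [2.323, 2.115, 0.002]
contact_force: [-0.2, 0.5, -3.8]
grip_width: 0.0406
```

```bash
python3 - <<'E'
from h import *
go([.4332+.0098,.1721+.1020,.016],84.5)
E
```

```text
t 10.83 tcp [0.4429 0.2734 0.0163] F [-0.2  0.5 -3.8] w 0.0406
xyz [0.07 0.01 0.03] rot [ 0.06 -0.05  0.14]
```

No stop contact yet; creeping on.

Call:
{"method": "jog_arm", "body": {"rows": [{"xyz": [0.1,0,0],"delta_rot": [0,0,0],"fingers": 1},{"xyz": [0.2,0,0],"delta_rot": [0,0,0],"fingers": 1},{"xyz": [0.3,0,0],"delta_rot": [0,0,0],"fingers": 1},{"xyz": [0.3,0,0],"delta_rot": [0,0,0],"fingers": 1},{"xyz": [0.3,0,0],"delta_rot": [0,0,0],"fingers": 1}]}}

```text
clock: 11.25
tcp_pos: [0.4426, 0.2741, 0.0159]
orientation: [2.324, 2.112, -0.003]
contact_force: [-0.7, -5.4, -3.5]
grip_width: 0.0405
```

Call:
{"method": "jog_arm", "body": {"rows": [{"xyz": [0.2,0,0],"delta_rot": [0,0,0],"fingers": 1},{"xyz": [0.4,0,0],"delta_rot": [0,0,0],"fingers": 1},{"xyz": [0.6,0,0],"delta_rot": [0,0,0],"fingers": 1},{"xyz": [0.6,0,0],"delta_rot": [0,0,0],"fingers": 1},{"xyz": [0.6,0,0],"delta_rot": [0,0,0],"fingers": 1}]}}

```text
clock: 11.67
tcp_pos: [0.4421, 0.2741, 0.0149]
orientation: [2.326, 2.106, -0.015]
contact_force: [-1.3, -15.0, -1.2]
grip_width: 0.0407
```

```bash
python3 - <<'E'
from h import *
f=imaging.grab_frame("wrist"); cv2.imwrite("pics/w10.png",f); 
go([.4332+.0098,.1721+.1020,.016],84.5)
cv2.imwrite("pics/s10.png",imaging.grab_frame("scene")); go([.4332+.0098,.1721+.1020,.016],84.5)
E
```

```text
t 11.72 tcp [0.4421 0.2741 0.0149] F [  0.1 -14.4  -0.8] w 0.0409
xyz [ 0.01  0.09 -0.11] rot [-0.19  0.55 -0.2 ]
t 11.77 tcp [0.4421 0.2741 0.0149] F [ -0.3 -15.1  -1.1] w 0.0407
xyz [ 0.01  0.09 -0.11] rot [-0.2   0.54 -0.2 ]
```

View pics/w10.png

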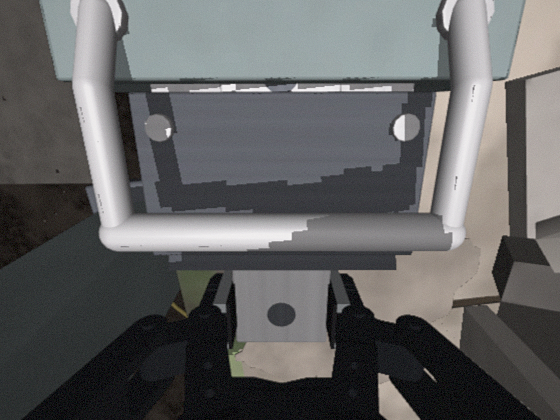

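Call:
{"method": "jog_arm", "body": {"rows": [{"xyz": [0.2,0,0],"delta_rot": [0,0,0],"fingers": 1},{"xyz": [0.1,0,0],"delta_rot": [0,0,0],"fingers": 0.2},{"xyz": [0,0,0],"delta_rot": [0,0,0],"fingers": 0.2},{"xyz": [0,0,0],"delta_rot": [0,0,0],"fingers": 0.2},{"xyz": [0,0,0],"delta_rot": [0,0,0],"fingers": 0.2}]}}

```text
clock: 12.18
tcp_pos: [0.4426, 0.2752, 0.0154]
orientation: [2.326, 2.107, -0.012]
contact_force: [0.6, -0.1, -0.6]
grip_width: 0.0682
```

```bash
python3 - <<'E'
from h import *
f=imaging.grab_frame("wrist"); cv2.imwrite("pics/w11.png",f); 
go([.4332+.0098,.1721+.1020,.016],84.5)
E
```

```text
t 12.23 tcp [0.4424 0.2751 0.0153] F [1.1 1.3 0.1] w 0.0686
xyz [-0.09  0.07 -0.07] rot [-0.15  0.47 -0.16]
```

View pics/w11.png

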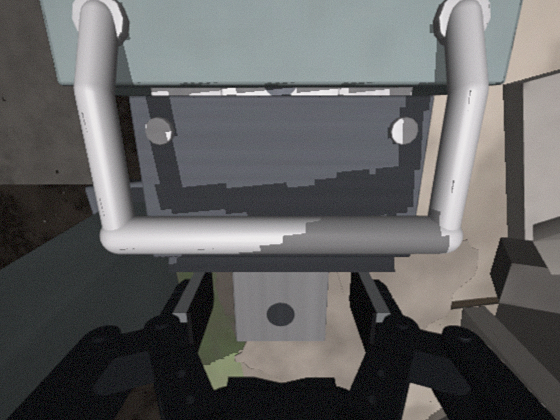

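```bash
python3 - <<'E'
from h import *
ci=imaging.camera_info("wrist")
M=np.array([.4452,.2970]);u=np.array([.0958,.9954]);n=np.array([-.9954,.0958])
for p,z in [((237,341),.038),((328,341),.038),((233,275),.038),((328,275),.038),((105,235),.082),((457,235),.082)]:
    w=atz(ci,p,z)[:2]; print(p,w.round(4),"along",((w-M)@u).round(4),"lat",((w-M)@n).round(4))
E
```

```text
(237, 341) [0.4195 0.2555] along -0.0438 lat 0.0216
(328, 341) [0.4626 0.2514] along -0.0437 lat -0.0217
(233, 275) [0.423  0.2912] along -0.0079 lat 0.0216
(328, 275) [0.4643 0.2872] along -0.0079 lat -0.0199
(105, 235) [0.4017 0.3318] along 0.0305 lat 0.0467
(457, 235) [0.4937 0.3229] along 0.0304 lat -0.0458
```

Call:
{"method": "jog_arm", "body": {"rows": [{"xyz": [-0.2,0,-2],"delta_rot": [0,0,0],"fingers": 0.2},{"xyz": [-0.2,0,-5],"delta_rot": [0,0,0],"fingers": 0.2},{"xyz": [-0.2,0,-9],"delta_rot": [0,0,0],"fingers": 0.4},{"xyz": [-0.2,0,-12],"delta_rot": [0,0,-5],"fingers": 0.6},{"xyz": [-0.2,0,-14.5],"delta_rot": [0,0,-10],"fingers": 0.6}]}}

```text
clock: 12.65
tcp_pos: [0.4434, 0.2749, 0.163]
orientation: [2.129, 2.306, -0.008]
contact_force: [0.6, 0.8, -0.4]
grip_width: 0.0349
```

```bash
python3 - <<'E'
from h import *
go([.4480,.3270,.15],174.5)
E
```

```text
t 12.65 tcp [0.4434 0.2749 0.163 ] F [ 0.6  0.8 -0.4] w 0.0349
xyz [5.16 0.88 1.26] rot [ -0.32   0.22 -79.92]
```

Call:
{"method": "jog_arm", "body": {"rows": [{"xyz": [1,0.2,0],"delta_rot": [0,0,-7],"fingers": 0.6},{"xyz": [2,0.4,0],"delta_rot": [0,0,-14],"fingers": 0.6},{"xyz": [3,0.6,0],"delta_rot": [0,0,-21],"fingers": 0.6},{"xyz": [4,0.8,0],"delta_rot": [0,0,-28],"fingers": 0.6},{"xyz": [5.2,0.9,0],"delta_rot": [0,0,-35],"fingers": 0.6}]}}

```text
clock: 13.07
tcp_pos: [0.4485, 0.328, 0.1631]
orientation: [1.329, 2.844, -0.008]
contact_force: [0.1, -0.1, -0.7]
grip_width: 0.0341
```

Call:
{"method": "jog_arm", "body": {"rows": [{"xyz": [0,0,0],"delta_rot": [0,0,-7],"fingers": 0.6},{"xyz": [0,0,0],"delta_rot": [0,0,-14],"fingers": 0.6},{"xyz": [0,0,0],"delta_rot": [0,0,-21],"fingers": 0.6},{"xyz": [0,0,0],"delta_rot": [0,0,-28],"fingers": 0.6},{"xyz": [0,0,0],"delta_rot": [0,0,-35],"fingers": 0.6}]}}

```text
clock: 13.48
tcp_pos: [0.4484, 0.3284, 0.1632]
orientation: [0.402, 3.115, -0.008]
contact_force: [0.4, -0.3, -0.9]
grip_width: 0.0339
```

```bash
python3 - <<'E'
from h import *
go([.4480,.3270,.15],174.5); print(r.get_obs()['joints'].round(3))
E
```

```text
t 13.48 tcp [0.4484 0.3284 0.1632] F [ 0.4 -0.3 -0.9] w 0.0339
xyz [ 0.01 -0.14  1.32] rot [-0.29  0.04 -9.22]
[-0.853  0.361  0.133  1.915 -0.057  0.872  0.622]
```

Call:
{"method": "jog_arm", "body": {"rows": [{"xyz": [0,-0.1,0],"delta_rot": [-0.3,0,-5],"fingers": 0.6},{"xyz": [0,-0.1,0],"delta_rot": [-0.3,0,-9.2],"fingers": 0.6},{"xyz": [0,-0.1,0.5],"delta_rot": [-0.3,0,-9.2],"fingers": 0.6},{"xyz": [0,-0.1,1.5],"delta_rot": [-0.3,0,-9.2],"fingers": 0.6},{"xyz": [0,-0.1,2],"delta_rot": [-0.3,0,-9.2],"fingers": 0.6}]}}

```text
clock: 13.9
tcp_pos: [0.4476, 0.3271, 0.1419]
orientation: [-0.154, -3.138, 0.001]
contact_force: [-1.3, 1.1, 0.4]
grip_width: 0.0337
```

```bash
python3 - <<'E'
from h import *
ci=imaging.camera_info("wrist")
f=imaging.grab_frame("wrist"); cv2.imwrite("pics/w12.png",f); 
go([.4480,.3270,.063],174.5)
for q,z in [("guard_bar",.082)]:
    for d in imaging.tip_of("wrist",q)[:2]: print(q,d,atz(ci,d["position"],z).round(4))
E
```

```text
t 13.95 tcp [0.4471 0.3266 0.141 ] F [-0.4 -0.9 -1.1] w 0.0342
xyz [-0.1   0.06  7.8 ] rot [-0.12 -0.08 -0.1 ]
guard_bar {'position': [283.3, 228.5], 'conf': 0.94} [0.445  0.3287 0.082 ]
```

View pics/w12.png

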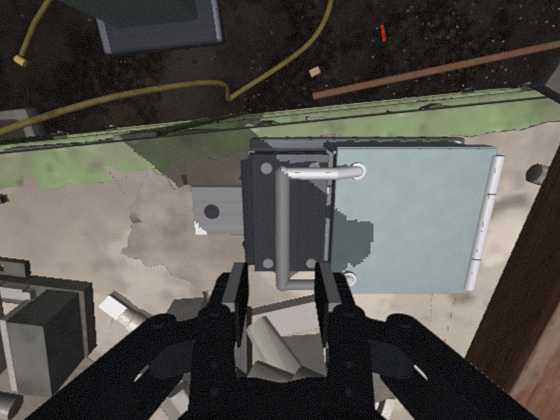

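Call:
{"method": "jog_arm", "body": {"rows": [{"xyz": [-0.1,0,2],"delta_rot": [0,0,0],"fingers": 0.6},{"xyz": [-0.1,0,4],"delta_rot": [0,0,0],"fingers": 0.6},{"xyz": [-0.1,0,6],"delta_rot": [0,0,0],"fingers": 0.6},{"xyz": [-0.1,0,7.4],"delta_rot": [0,0,0],"fingers": 0.6},{"xyz": [-0.1,0,7.7],"delta_rot": [0,0,0],"fingers": 0.6}]}}

```text
clock: 14.42
tcp_pos: [0.4467, 0.3255, 0.0621]
orientation: [-0.154, -3.133, 0.008]
contact_force: [-0.2, -0.2, 0.6]
grip_width: 0.0345
```

```bash
python3 - <<'E'
from h import *
f=imaging.grab_frame("wrist"); cv2.imwrite("pics/w13.png",f); 
go([.4480,.3270,.063],174.5)
E
```

```text
t 14.47 tcp [0.447  0.3258 0.0628] F [-0.6  0.3 -0.4] w 0.0342
xyz [-0.08  0.13 -0.02] rot [-0.27 -0.2  -0.1 ]
```

View pics/w13.png

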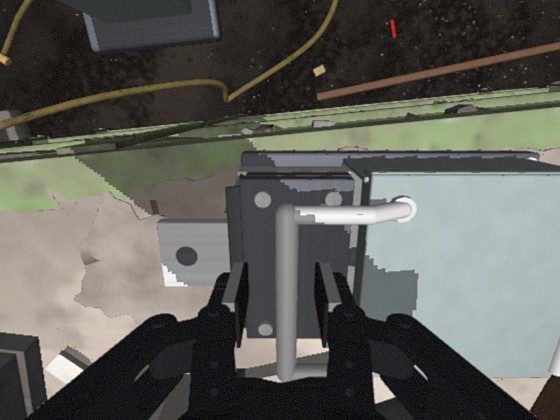

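Call:
{"method": "jog_arm", "body": {"rows": [{"xyz": [0,0.15,0],"delta_rot": [0,0,0],"fingers": 0.6},{"xyz": [0,0.15,0],"delta_rot": [0,0,0],"fingers": 1},{"xyz": [0,0.15,0],"delta_rot": [0,0,0],"fingers": 1},{"xyz": [0,0.15,0],"delta_rot": [0,0,0],"fingers": 1},{"xyz": [0,0.15,0],"delta_rot": [0,0,0],"fingers": 1}], "grip_force": 70}}

```text
clock: 14.88
tcp_pos: [0.4478, 0.3278, 0.0639]
orientation: [-0.154, -3.135, 0.005]
contact_force: [0.0, -0.5, 5.2]
grip_width: 0.0079
```

```bash
python3 - <<'E'
from h import *
go([.4480,.3270,.063],174.5)
f=imaging.grab_frame("wrist"); cv2.imwrite("pics/w14.png",f); 
# arc
u=np.array([.0958,.9954]); o=r.get_obs(); R0=R.from_rotvec(o["orientation"])
for a in range(5,55,5):
    t=np.radians(a); x=-147*np.cos(t)+12*np.sin(t)+147; z=147*np.sin(t)+12*np.cos(t)-12
    d=np.array([*(u*x),z])/10; print(a,"dx,dz",round(x,1),round(z,1),"tool",R0.inv().apply(d).round(2))
E
```

```text
t 14.88 tcp [0.4478 0.3278 0.0639] F [ 0.  -0.5  5.2] w 0.0079
xyz [-0.03 -0.08  0.09] rot [-0.18 -0.13 -0.11]
5 dx,dz 1.6 12.8 tool [ 0.    0.16 -1.28]
10 dx,dz 4.3 25.3 tool [ 0.01  0.42 -2.54]
15 dx,dz 8.1 37.6 tool [ 0.01  0.8  -3.77]
20 dx,dz 13.0 49.6 tool [ 0.01  1.28 -4.96]
25 dx,dz 18.8 61.0 tool [ 0.02  1.86 -6.11]
30 dx,dz 25.7 71.9 tool [ 0.02  2.55 -7.2 ]
35 dx,dz 33.5 82.1 tool [ 0.03  3.32 -8.23]
40 dx,dz 42.1 91.7 tool [ 0.03  4.18 -9.18]
45 dx,dz 51.5 100.4 tool [  0.03   5.12 -10.06]
50 dx,dz 61.7 108.3 tool [  0.04   6.14 -10.85]
```

View pics/w14.png

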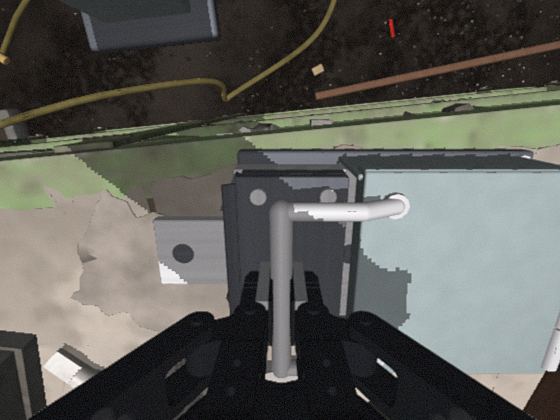

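Call:
{"method": "jog_arm", "body": {"rows": [{"xyz": [0,0.05,-0.5],"delta_rot": [0,0,0],"fingers": 1},{"xyz": [0,0.15,-1.2],"delta_rot": [0,0,0],"fingers": 1},{"xyz": [0,0.3,-1.9],"delta_rot": [0,0,0],"fingers": 1},{"xyz": [0,0.4,-2.5],"delta_rot": [0,0,0],"fingers": 1},{"xyz": [0,0.6,-3.1],"delta_rot": [0,0,0],"fingers": 1}]}}

```text
clock: 15.35
tcp_pos: [0.4483, 0.3336, 0.0955]
orientation: [-0.154, -3.135, 0.006]
contact_force: [0.4, -0.7, -4.1]
grip_width: 0.0076
```

```bash
cat >> h.py <<'E'
def rem(c0,z0):
    u=np.array([.0958,.9954]); o=r.get_obs(); R0=R.from_rotvec(o["orientation"]); p=o["tcp_pos"]
    dz=p[2]-z0; dx=(p[:2]-np.array(c0))@u
    # angle by bar relative to hinge
    a=np.degrees(np.arctan2(.012+dz,.147-dx)-np.arctan2(.012,.147)); print("clock",round(float(o["clock"]),2),"dx",dx.round(4),"dz",dz.round(4),"angle",a.round(2),"radius",np.hypot(.012+dz,.147-dx).round(4),"F",np.round(o["contact_force"],1),"M",np.round(o["moment"],2),"w",np.round(o["grip_width"],4))
    for t in (20,30,40,45,50):
        th=np.radians(t); X=.147-.147*np.cos(th)+.012*np.sin(th); Z=.147*np.sin(th)+.012*np.cos(th)-.012
        q=np.array([*(np.array(c0)+u*X),z0+Z]); print(t,(R0.inv().apply(q-p)*100).round(2))
E
python3 -c "
from h import *
rem([.4478,.3278],.0639)"
```

```text
clock 15.35 dx 0.0058 dz 0.0316 angle 12.51 radius 0.1478 F [ 0.4 -0.7 -4.1] M [-0.38 -0.16  0.06] w 0.0076
20 [-0.    0.71 -1.79]
30 [ 0.01  1.97 -4.03]
40 [ 0.02  3.6  -6.02]
45 [ 0.02  4.54 -6.9 ]
50 [ 0.02  5.56 -7.69]
```

Lifting smoothly with low force.

Call:
{"method": "jog_arm", "body": {"rows": [{"xyz": [0,0.3,-0.8],"delta_rot": [0,0,0],"fingers": 1},{"xyz": [0,0.7,-1.8],"delta_rot": [0,0,0],"fingers": 1},{"xyz": [0,1.3,-2.9],"delta_rot": [0,0,0],"fingers": 1},{"xyz": [0,2,-4],"delta_rot": [0,0,0],"fingers": 1},{"xyz": [0,2.3,-4.5],"delta_rot": [0,0,0],"fingers": 1}]}}

```text
clock: 15.77
tcp_pos: [0.4505, 0.3562, 0.142]
orientation: [-0.154, -3.134, 0.008]
contact_force: [-1.0, -3.7, -3.3]
grip_width: 0.0075
```

```bash
python3 -c "
from h import *
rem([.4478,.3278],.0639)
cv2.imwrite('pics/s15.png',imaging.grab_frame('scene'))"
```

```text
clock 15.77 dx 0.0285 dz 0.0781 angle 32.58 radius 0.1489 F [-1.  -3.7 -3.3] M [-1.06  0.06  0.01] w 0.0075
20 [-0.02 -1.54  2.86]
30 [-0.01 -0.27  0.62]
40 [ 0.    1.36 -1.36]
45 [ 0.01  2.29 -2.24]
50 [ 0.01  3.31 -3.04]
```

View pics/s15.png

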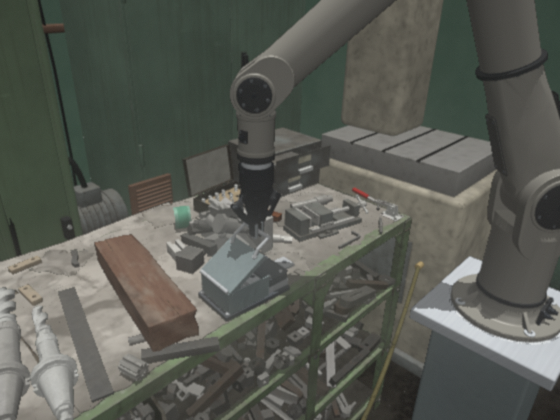

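Call:
{"method": "jog_arm", "body": {"rows": [{"xyz": [0,0.7,-0.8],"delta_rot": [0,0,0],"fingers": 1},{"xyz": [0,1.4,-1.5],"delta_rot": [0,0,0],"fingers": 1},{"xyz": [0,2.2,-2.2],"delta_rot": [0,0,0],"fingers": 1},{"xyz": [0,2.9,-2.7],"delta_rot": [0,0,0],"fingers": 1},{"xyz": [0,3.2,-3],"delta_rot": [0,0,0],"fingers": 1}]}}

```text
clock: 16.23
tcp_pos: [0.4534, 0.3863, 0.1736]
orientation: [-0.155, -3.133, 0.015]
contact_force: [-3.3, -8.8, 6.0]
grip_width: 0.0076
```

Call:
{"method": "jog_arm", "body": {"rows": [{"xyz": [0,0,0],"delta_rot": [0,0,0],"fingers": 1},{"xyz": [0,0,0],"delta_rot": [0,0,0],"fingers": 1},{"xyz": [0,0,0],"delta_rot": [0,0,0],"fingers": 1},{"xyz": [0,0,0],"delta_rot": [0,0,0],"fingers": 1},{"xyz": [0,0,0],"delta_rot": [0,0,0],"fingers": 1}]}}

```text
clock: 16.65
tcp_pos: [0.4534, 0.3858, 0.1734]
orientation: [-0.155, -3.133, 0.016]
contact_force: [1.0, -2.9, -1.8]
grip_width: 0.0073
```

```bash
python3 - <<'E'
from h import *
rem([.4478,.3278],.0639)
ci=imaging.camera_info("wrist")
f=imaging.grab_frame('wrist'); cv2.imwrite('pics/w16.png',f)
for n in ("scene","top"):
    f=imaging.grab_frame(n); cv2.imwrite(f'pics/{n}16.png',f)
cs=imaging.camera_info("scene")
d=imaging.tip_of("scene","guard_bar")[:1]; print(d)
M=np.array([.4452,.2970]);u=np.array([.0958,.9954])
for a in (40,45,50,55):
    t=np.radians(a); x=.177-.147*np.cos(t)+.012*np.sin(t); z=.07+.147*np.sin(t)+.012*np.cos(t)
    print(a,proj(cs,[*(M+u*x),z]).round(1))
E
```

```text
clock 16.65 dx 0.0583 dz 0.1095 angle 49.19 radius 0.1504 F [ 1.  -2.9 -1.8] M [-0.97 -0.04 -0.03] w 0.0073
20 [-0.04 -4.47  6.04]
30 [-0.03 -3.22  3.79]
40 [-0.01 -1.6   1.8 ]
45 [-0.01 -0.66  0.91]
50 [-0.    0.34  0.11]
[{'position': [244.6, 222.9], 'conf': 0.89}]
40 [[252.  225.3]]
45 [[248.6 223.1]]
50 [[244.9 221.3]]
55 [[240.9 219.9]]
```

View pics/w16.png

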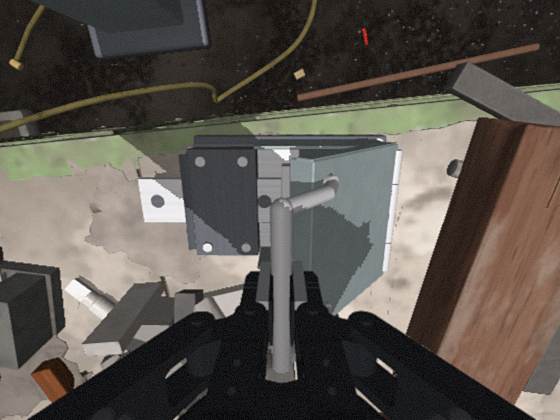

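View pics/scene16.png

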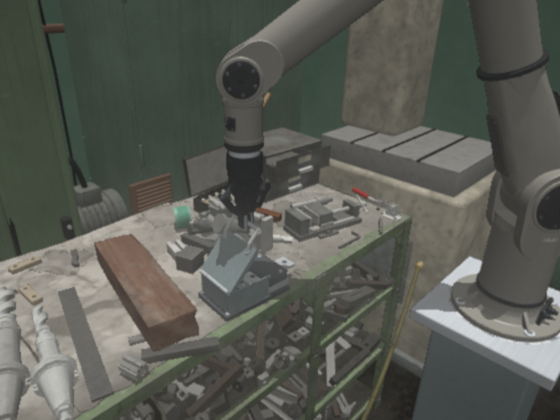

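View pics/top16.png

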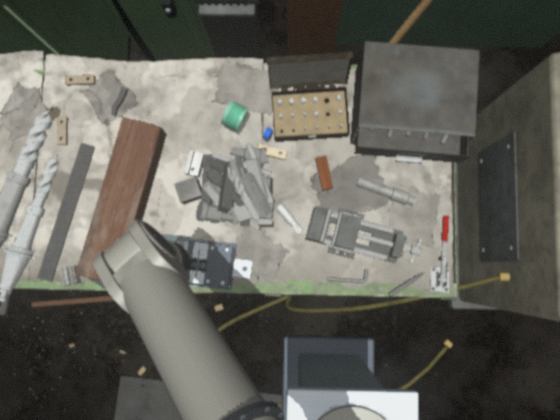

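```bash
python3 - <<'E'
from h import *
rem([.4478,.3278],.0639); ci=imaging.camera_info("wrist")
f=cv2.imread('pics/w16.png')
M=np.array([.4452,.2970]);u=np.array([.0958,.9954]);n=np.array([-.9954,.0958])
print(f[190,125:155].mean(1).astype(int).tolist()); print(f[215,125:155].mean(1).astype(int).tolist())
for p in [(137.5,180),(144.5,222),(157,201)]:
    w=atz(ci,p,.038)[:2]; print(p,w.round(4),"along",((w-M)@u).round(4),"lat",((w-M)@n).round(4))
imaging.grab_frame("top"); ct=imaging.camera_info("top")
for q in ["hex_key","centre_punch","shank_end","clamp_strap","stepped_pin"]:
    for d in imaging.tip_of("top",q)[:1]: print(q,round(d["conf"],2),np.round(atz(ct,d["position"],0),3))
d=imaging.tip_of("wrist","plate")[:1]; print(d); 
rem([.4478,.3278],.0639)
E
```

```text
clock 16.85 dx 0.0583 dz 0.1094 angle 49.19 radius 0.1504 F [-0.6 -2.9 -2.2] M [-1.05  0.03 -0.  ] w 0.0075
20 [-0.05 -4.47  6.04]
30 [-0.03 -3.22  3.79]
40 [-0.02 -1.6   1.79]
45 [-0.01 -0.67  0.91]
50 [-0.    0.34  0.11]
[165, 161, 161, 161, 157, 160, 159, 160, 155, 160, 154, 158, 152, 158, 204, 238, 236, 233, 234, 234, 235, 234, 234, 235, 236, 235, 234, 234, 234, 235]
[147, 148, 148, 146, 147, 145, 145, 145, 141, 144, 138, 140, 145, 141, 141, 138, 143, 146, 213, 247, 240, 238, 241, 238, 238, 239, 239, 241, 238, 240]
(137.5, 180) [0.4202 0.2554] along -0.0438 lat 0.0209
(144.5, 222) [0.4611 0.252 ] along -0.0433 lat -0.0201
(157, 201) [0.4416 0.2687] along -0.0285 lat 0.0009
hex_key 0.56 [0.423 0.007 0.   ]
centre_punch 0.43 [ 0.414 -0.138  0.   ]
shank_end 0.8 [0.57 0.16 0.  ]
clamp_strap 0.67 [0.741 0.206 0.   ]
stepped_pin 0.84 [ 0.647 -0.093  0.   ]
[]
clock 17.2 dx 0.0585 dz 0.1096 angle 49.29 radius 0.1504 F [ 0.  -4.1 -1.9] M [-1.16  0.02  0.03] w 0.0075
20 [-0.04 -4.49  6.05]
30 [-0.03 -3.24  3.8 ]
40 [-0.01 -1.62  1.81]
45 [-0.01 -0.69  0.92]
50 [-0.    0.32  0.13]
```

```bash
python3 -c "
from h import *
print(r.hand_in()); print(r.get_obs()['tcp_pos'],r.get_obs()['contact_force'])"
```

```text
the job is handed in; nothing more can be done
None
the job is handed in; nothing more can be done
```

The plate is home in the slot against the end stop, and the guard is held open at about 50° by the gripper. I handed the job in at about 17.2 s. `hand_in` gives no verdict, so this rests on my own last checks.

**What I did**
- I took the plate by its near end off the packing block and carried it over the vice and tooling heap.
- I slid it into the slot until it met the stop with 15 N of resistance at the expected depth. The guard stayed shut until then.
- I released the plate, gripped the guard's bar from above and lifted it along its arc, keeping the tool vertical.

**Last checks**
- **Plate:** its outer end measured 43.6 mm in front of the mouth (45 mm expected, within the camera error). It was centred in the slot and read the same before and after the lift. The network found no plate in the last wrist picture, so I read this from the plate's edges.
- **Guard angle:** the arm's position gives 49.2 to 49.3° and the scene camera about 50°, steady over the last 0.5 s.
- **Grip on the bar:** the bar is still in the fingers, with an outside force of 3 to 5 N on the tool. The tool ended about 3 mm outside the ideal arc.
- **Bystanders:** the camera puts all five within about 8 mm of where they started. The largest shift, on the centre punch, came from a low-confidence detection (0.43).

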